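# Lock the block plane away in the sprung tool drawer

## Task

Put the block plane away in the plywood tool chest: slide the guard hood fully off the release button, press the button so that the drawer springs out, and lay the plane flat on its sole on the felt between the drawer's two strips. Then push the drawer shut until its latch catches and holds it, without forcing it, and slide the hood fully back over the button. Leave the other things on the bench and on the chest where they are.

Things in the scene. Friction and masses are not known exactly. Their poses are not given: they have to be found in the camera images.
- block_plane: Grey cast-iron block plane, about 0.7 kg, on its sole. Origin: centre of the sole, z up, long axis y. Body 48 mm wide (x), 30 mm high, y = -88 to +73 mm; on it the solid lever cap, 36 mm wide, y = -2 to +88 mm, up to 60 mm above the sole. Grip across the cap near y = +12 mm (its centre of mass), fingertips 32 mm or more above the sole.
- chest: Plywood chest fixed to the bench, 138 mm deep, 250 mm wide, top at z = 98 mm, one drawer facing -x (the robot). Origin: on the bench below; x to its back (carcass x = -74 to +64 mm), y to its left, z up. On its top: a loose offcut at the right (y = -15 to -115 mm), the button and its hood at the left (x = 18 to 62, y = 24 to 118 mm).
- drawer (a joint): How far the drawer is out: 0 shut, 0.095 m fully out. A spring drives it out with 3 to 5 N, so only the latch keeps it shut. The bevelled latch catches when pushed about 1 mm past 0; its stop is 4 mm past 0. Pushing it in takes up to about 14 N in all, at the stop the force climbs steeply. Let go too early, it springs out.
- drawer_face (a point): Middle of the outer face of the drawer's front, 50 mm above the bench; moves with the drawer; axes as the chest's. The front is a plain board, 248 mm wide, 12 mm thick, z = 7 to 95 mm; push anywhere on its face (do not squeeze it), towards the chest's +x. Shut, the face is at x = -86 mm of the chest.
- drawer_bed (a point): Middle of the drawer's felt bed, on its top, z = 22 mm; moves with the drawer; axes as the chest's. The plane lies along y, either way round, between two strips 16 mm high at x = -31 and +31 mm. Walls: front x = -46 mm, 73 mm high; back x = +46 mm and sides y = -105, +105 mm, 38 mm high. Drawer out: carcass from x = +49 mm, 76 mm above the bed.
- hood (a joint): How far the guard hood is slid: 0 fully over the button, 0.045 m fully off it, towards the chest's +y. It slides with about 1.5 N and stays where it is left.
- hood_tab (a point): Middle of the thumb tab on top of the hood, 133 mm above the bench; it moves with the hood; axes as the chest's. The tab is 9 mm thick along y, 28 mm along x and stands 15 mm above the hood, to z = 140.5 mm. The hood below it is a steel cap 38 by 34 mm, closed on top at z = 126 mm.
- button_top (a point): Middle of the top of the steel release button, 22 mm across, 116 mm above the bench and 14 mm above its base plate (at x = 40, y = 48 mm of the chest). It goes straight down 10 mm against a spring (about 2 N at first, 5 to 9 N in all); the drawer is let go after about 6 mm. It cannot be reached while the hood is over it.
- offcut_4: Bystander: small wooden offcut, 30 x 90 x 18 mm, loose on top of the chest at its right. Origin: middle of its underside.
- glue_bottle: Bystander: white glue bottle, 45 x 68 x 209 mm, standing to the right of the chest. Origin: middle of its base.
- sanding_block: Bystander: brown sanding block, 64 x 110 x 29 mm, in front of the chest on the right. Origin: middle of its underside.
- screw_box: Bystander: screw carton, 69 x 105 x 46 mm, at the bench's left end. Origin: middle of its underside.
- tape_measure: Bystander: tape measure, 38 x 101 x 65 mm, at the bench's left end. Origin: middle of its underside.
- offcut_3: Bystander: wooden offcut, 64 x 110 x 26 mm, lying right of the chest. Origin: middle of its underside.

How it is judged:
On the way, in this order (a step that is already met when the one before it is completed fails the run):
1. the hood is slid off the button (value of joint hood above 0.036 m), for 0.1 s.
2. the drawer has sprung out (value of joint drawer above 0.085 m), for 0.1 s.
3. the plane lies flat in the open drawer, let go (x of block_plane in the frame of drawer_bed between -0.01 and 0.01 m and y of block_plane in the frame of drawer_bed between -0.022 and 0.022 m and z of block_plane in the frame of drawer_bed between -0.004 and 0.005 m and angle between block_plane's own z axis and vertical below 0.08 rad and value of joint drawer above 0.06 m and contact force between the fingers and block_plane below 0.1 N), for 0.2 s.
4. the drawer is shut and latched (value of joint drawer below 0.003 m), for 0.3 s.
At the end, for the whole second after the job is handed in: The drawer is shut and held by its latch (less than 3 mm out), the hood is back over the button (within 5 mm of its end), and the plane rests flat (within 0.08 rad) on its sole on the felt between the strips, its middle within 10 mm (across) and 22 mm (along) of the bed's (value of joint drawer below 0.003 m and value of joint hood below 0.005 m and x of block_plane in the frame of drawer_bed between -0.01 and 0.01 m and y of block_plane in the frame of drawer_bed between -0.022 and 0.022 m and z of block_plane in the frame of drawer_bed between -0.004 and 0.005 m and angle between block_plane's own z axis and vertical below 0.08 rad and linear speed of block_plane below 0.02 m/s); the robot touches nothing.
It fails at once if the drawer is pushed with more than 45 N (contact force between the fingers and drawer above 45 N).
It fails at once if another thing on the bench or the chest is moved by more than 30 mm (distance of any of offcut_4, glue_bottle, sanding_block, screw_box, tape_measure, offcut_3 from where it was at the start of the episode above 0.03 m).
It fails at once if the glue bottle is knocked over (angle between glue_bottle's own z axis and vertical above 0.4 rad).
It also fails if it takes over 72 s, if anything falls off the work surface, if the arm or the gripper's body presses on something with over 40 N, if the wrist force passes 120 N, or if a joint passes its speed limit or range.

## Robot

A 6-joint arm with a two-finger parallel gripper is mounted at the origin on a cart in front of the work surface, level with it; the furniture and walls round the work are solid. World frame = base frame: x ahead of the robot, y to its left, z up, the work surface at z = 0. Lengths are in m, angles in rad, forces in N, time in s.
With the tool pointing down it reaches from about 0.275 to 0.775 m from the base axis. Payload 14.6 kg.
Tool frame: the origin (TCP) lies where the fingers leave the gripper's body, on its centre line; the fingertips stand robot.tip_reach ahead of it and the grasp point (between the pads) lies 54 mm ahead of it (robot.tip_reach is the distance from the TCP to the fingertips, in m); z points along the fingers, y is the line along which they close (so a half turn about z gives the same grasp; the last joint's range is limited). The gripper opens to 85 mm and grips with 20 to 120 N. Pads are 22 mm wide; open, the fingers measure 114 mm over their backs; the gripper's body (76 mm by 85 mm) begins 54 mm behind the grasp point. The pads swing forward as they close: fully open they stand 13 mm farther back than shut.
Start: joints at [0.946, 0.263, -0.048, 1.259, 0, 1.415], TCP at [0.238, 0.468, 0.304] pointing down, gripper open.
Joint ranges: [-2.65, 2.65], [-0.89, 1.7], [-1.18, 1.37], [-2.13, 2.11], [-1.35, 1.29], [-3.14, 3.14]. Speed limits (rad/s): [1.89, 1.89, 2.57, 2.79, 3.14, 3.14].

## Interface

Orientations are given as a unit quaternion [x, y, z, w].
In Python, from cell import robot gives the robot as it stands.
- The arm moves only by the tool servo_tool, never from a script. Its argument "deltas" is a list of rows, each an object with "hand": the opening, from -1 (shut) to 1 (fully open), so that 0 is half open; "xyz": the shift along the world's x, y, z as a fraction of full scale, a list of three; "roll": the turn about the world's z as a fraction of full scale. A call has 1 to 8 rows; each row shifts and turns the commanded pose from where the row before left it; what a row does not reach is not made up. Full scale, the value 1, is 0.1 m for a shift and 45 degrees for a turn. A row lasts 1/10 s, in which the tool goes at most 50 mm and 8.59 degrees, less where a joint would pass 70% of its speed; a pose out of reach is approached as far as the arm can. A call with a number of a shift or a turn outside -1 to 1 is refused whole. A call with a gripper value outside its range is refused whole. The fingers move at their own pace and stop on an object; "newtons" is the grip in N (left out, the last holds). Time passes only in rows, so rows that do not move let the fingers close. It gives the time, the measured TCP pose, the force, the opening and the grip force at its end, in the units of the state.
- robot.observe(): the state, without advancing time (a new reading comes with each control period).
- robot.snapshot(name): name is "scene" or "top" or "wrist"; returns the picture (384x512x3 uint8, red, green, blue); there is no depth.
- robot.camera_params(name): a dict with "fov_y" (degrees; the focal length in pixels is half the picture's height over the tangent of half this angle, whatever the lens; pixels are square), "cx", "cy" (the principal point, pixels), "R" (3x3) and "t" (3): a world point X has camera coordinates R X + t; the wrist camera has in their place "T_tool_cam" (4x4, takes a point from camera to tool coordinates, whose origin is the TCP and whose axes are the flange's). Camera axes: x right, y down, z forward; pixel columns grow to the right and rows downward; lengths in m; the calibration is good to about 2 mm. A picture is of the moment at which its call begins: read the wrist's pose just before it. camera_params takes no time and is no camera call.
- robot.close_job(): hands the job in; it is judged then, once.
Trained networks look in the newest picture that a camera, given by its name, has taken for a name from the list of things; names that differ only in an ending like _2 or _b are one class to them, and where a whole thing is asked for, a point or a joint stands for the part that bears it (a point fixed in the world has none). Each returns a list of dicts, best first, with "confidence" (0 to 1); they miss things now and then, are a little off and sometimes report something else, mostly with a low value. They report only what shows in the picture. A call takes as long as a camera call.
- robot.outline_of(camera, thing): "pixels" (384x512 bool, what is visible of it) and "box" ([centre column, centre row, width, height] in pixels, round what is visible of it).
The state is a dict: "clock": time; "joint_pos": joint angles; "joint_velocities": joint speeds; "effort": joint torques, N m; "tool_pos": TCP position; "tcp_rot": TCP orientation; "wrist_force": force on the tool from outside, world axes, zero at the start; "moment": the same for the moment, N m; "finger_gap": finger opening in m; "finger_force": force on a finger pad.
Only numpy, scipy, OpenCV 4.12 (cv2) and the standard library are available. Lean on these libraries where they do the work, as an engineer would, in place of code of your own. Each camera call takes 0.05 s, during which the arm holds its last target. There are 200 camera calls.

## Working session

There is one attempt and no reset: what is moved stays moved. The work goes in short steps, Python scripts to look and compute and a tool call to move; the robot and the scene stay as the last step left them, time stands still between calls to the robot, and variables do not carry over. Pictures are saved under pics/ and viewed, at most 10 in all, crops included, and the job is handed in when it is done.

Besides the shell and the picture viewer there is one more tool, called after "Emit:" in YAML: its name, and indented under it one key for each argument. servo_tool: Moves the arm, as the interface text tells. Its arguments: {"type":"object","properties":{"deltas":{"type":"array","items":{"type":"object","properties":{"hand":{"type":"number"},"xyz":{"type":"array","items":{"type":"number","minimum":-1,"maximum":1}},"roll":{"type":"number","minimum":-1,"maximum":1}}}},"newtons":{"type":"number"}},"required":["deltas"]}

```bash
mkdir -p pics; ls
cat > h.py <<'E'
import numpy as np, cv2
from cell import robot
from scipy.spatial.transform import Rotation as Ro
def cam(name):
    p=robot.camera_params(name); f=192/np.tan(np.radians(p['fov_y'])/2)
    K=np.array([[f,0,p['cx']],[0,f,p['cy']],[0,0,1]])
    if 'R' in p: return K,np.array(p['R']),np.array(p['t'])
    s=robot.observe(); T=np.eye(4); T[:3,:3]=Ro.from_quat(s['tcp_rot']).as_matrix(); T[:3,3]=s['tool_pos']
    C=np.linalg.inv(T@np.array(p['T_tool_cam'])); return K,C[:3,:3],C[:3,3]
def back(c,uv,z):
    K,R,t=c; uv=np.atleast_2d(uv).astype(float)
    d=(R.T@np.linalg.inv(K)@np.c_[uv,np.ones(len(uv))].T).T; o=-R.T@t
    return o+d*((z-o[2])/d[:,2])[:,None]
def proj(c,X):
    K,R,t=c; q=(K@(R@np.atleast_2d(X).T+t[:,None])).T; return q[:,:2]/q[:,2:]
def snap(name,fn):
    im=robot.snapshot(name); cv2.imwrite('pics/'+fn,im[:,:,::-1]); return im
E
python3 - <<'E'
from h import *
print(robot.tip_reach, robot.observe())
a=snap('scene','a.png');b=snap('top','b.png')
cv2.imwrite('pics/ab.png',cv2.resize(np.vstack([a,b])[:,:,::-1],None,fx=.78,fy=.78))
for n in ['scene','top']:
    print(n,robot.camera_params(n))
    for t in ['block_plane','chest','hood','drawer_face','offcut_4','glue_bottle','sanding_block']:
        for o in robot.outline_of(n,t)[:1]:
            print(n,t,round(o['confidence'],2),np.round(o['box']),np.round(back(cam(n),[o['box'][:2]],0.03),3))
E
```

```text
pics
0.0726 {'clock': 0.0, 'joint_pos': array([ 9.45714951e-01,  2.63565856e-01, -4.89214741e-02,  1.25942487e+00,
        2.07959244e-05,  1.41551667e+00]), 'joint_velocities': array([-0.00047739, -0.00087865,  0.00016385, -0.00055796, -0.00021148,
        0.00020784]), 'effort': array([ 5.57104024e-03, -6.37616944e+01,  3.84565079e+01,  1.37664675e-02,
       -2.50864059e-05, -2.53148738e-05]), 'tool_pos': array([0.23754856, 0.46796553, 0.30340848]), 'tcp_rot': array([ 2.32746537e-01,  9.72537268e-01, -5.12049333e-04, -2.21831433e-04]), 'wrist_force': array([-0.28061521,  0.43174739,  0.96787725]), 'moment': array([-0.03700673, -0.0449235 ,  0.03029378]), 'finger_force': 0.0, 'finger_gap': 0.08524289015062596}
scene {'fov_y': 53.309564089678716, 'cx': 255.56447868554227, 'cy': 193.05582910186828, 'R': array([[ 0.88639908, -0.46253548,  0.01891013],
       [-0.17116982, -0.36543543, -0.9149633 ],
       [ 0.43011342,  0.80778579, -0.40309374]]), 't': array([-0.55210182,  0.15016025,  1.09092586])}
scene block_plane 0.95 [223. 188.  42.  20.] [[0.555 0.132 0.03 ]]
scene chest 0.56 [2
[... 428 characters left out ...]
418861116893, 'cy': 193.8537557247946, 'R': array([[-0.07300042, -0.99732679, -0.00319623],
       [-0.97498782,  0.07203914, -0.21025962],
       [ 0.2099278 , -0.01223276, -0.97764036]]), 't': array([-0.07872158,  0.56956852,  1.03583462])}
top block_plane 0.94 [162. 206.  32.  58.] [[0.554 0.15  0.03 ]]
top chest 0.56 [271. 182.  97.  65.] [[ 0.602 -0.165  0.03 ]]
top hood 0.66 [252. 160.  13.  14.] [[ 0.672 -0.114  0.03 ]]
top drawer_face 0.56 [276. 209.  93.  12.] [[ 0.521 -0.171  0.03 ]]
top offcut_4 0.8 [382. 188.  43.  24.] [[ 0.559 -0.48   0.03 ]]
top glue_bottle 0.71 [383. 186.  43.  27.] [[ 0.564 -0.483  0.03 ]]
top sanding_block 0.58 [365. 229.  43.  42.] [[ 0.447 -0.418  0.03 ]]
```

View pics/ab.png

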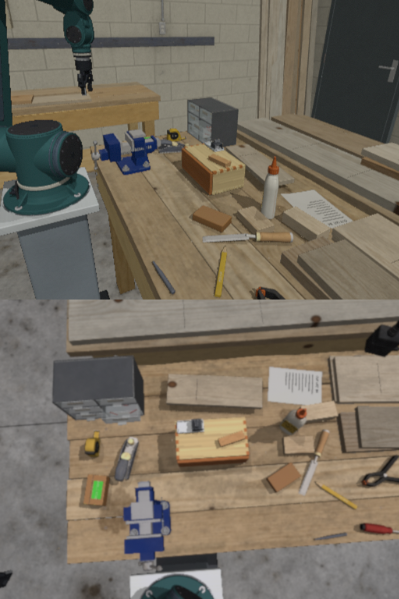

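The stacked picture shows the scene camera above and the top camera below. In the top view the chest is near (212,440), with the hood at its upper left, the plane at (126,458) and the vise in front at (148,520). I'll fit coarse poses next.

```bash
cat >> h.py <<'E'
from scipy.optimize import minimize
def boxpts(x0,x1,y0,y1,z0,z1): return np.array([[x,y,z] for x in(x0,x1) for y in(y0,y1) for z in(z0,z1)],float)
def place(P,x,y,a):
    c,s=np.cos(a),np.sin(a); return np.c_[x+c*P[:,0]-s*P[:,1],y+s*P[:,0]+c*P[:,1],P[:,2]]
def sil(c,parts,q):
    m=np.zeros((384*2,512*2),np.uint8)
    for P in parts:
        h=cv2.convexHull((proj(c,place(P,*q))*2+.5).astype(np.float32)); cv2.fillConvexPoly(m,np.round(h*8).astype(np.int32),1,shift=3)
    return m
def fit(views,parts,q0):
    M=[(c,cv2.resize(m.astype(np.uint8),(1024,768),interpolation=0)) for c,m in views]
    def cost(q):
        q=np.array([q[0]/10,q[1]/10,q[2]]); r=0
        for c,m in M:
            s=sil(c,parts,q); r+=1-(s&m).sum()/max(1,(s|m).sum())
        return r
    best=None
    for a in q0[2]:
        x0=np.array([q0[0]*10,q0[1]*10,a]); S=np.vstack([x0,x0+[.2,0,0],x0+[0,.2,0],x0+[0,0,.2]])
        r=minimize(cost,x0,method='Nelder-Mead',options=dict(initial_simplex=S,xatol=1e-3,fatol=1e-4,maxiter=250))
        print(round(r.fun,3),np.round(r.x/[10,10,1],3))
        if best is None or r.fun<best.fun: best=r
    return best.x/[10,10,1]
PLANE=[boxpts(-.024,.024,-.088,.073,0,.03),boxpts(-.018,.018,-.002,.088,.03,.06)]
CHEST=[boxpts(-.086,.064,-.125,.125,0,.098)]
E
python3 - <<'E'
from h import *
robot.snapshot('top');robot.snapshot('scene')
def um(n,ts):
    m=np.zeros((384,512),bool)
    for t in ts:
        o=robot.outline_of(n,t)
        if o: m|=o[0]['pixels']; print(n,t,o[0]['confidence'],o[0]['pixels'].sum())
    return m
V=[(cam(n),um(n,['chest','drawer_face'])) for n in('top','scene')]
print(V[0][1].sum())
fit(V[:1],CHEST,(.61,-.16,[0,.1,-.1]))
V=[(cam(n),um(n,['block_plane'])) for n in('top','scene')]
fit(V,PLANE,(.55,.14,[-.3,-.3+np.pi,-.1,3]))
print(robot.camera_params('wrist'))
cv2.imwrite('pics/c.png',cv2.resize(cv2.imread('pics/b.png')[130:260,100:330],None,fx=3.4,fy=3.4,interpolation=2))
E
```

```text
top chest 0.8 4999
top drawer_face 0.86 831
scene chest 0.77 3703
scene drawer_face 0.79 1153
5011
0.1 [ 0.606 -0.161 -0.009]
0.1 [ 0.606 -0.161 -0.009]
0.101 [ 0.605 -0.16  -0.01 ]
top block_plane 0.67 999
scene block_plane 0.88 458
0.581 [0.561 0.153 1.311]
0.714 [0.559 0.154 4.357]
0.581 [0.56  0.153 1.328]
0.713 [0.562 0.153 4.368]
{'fov_y': 64.05379787006365, 'cx': 260.35451646480226, 'cy': 192.2390184614284, 'T_tool_cam': array([[ 5.60630949e-04, -9.56206923e-01, -2.92690972e-01,
         7.56053100e-02],
       [ 9.99999695e-01,  3.76765212e-04,  6.84562533e-04,
        -1.05940993e-03],
       [-5.44307657e-04, -2.92691267e-01,  9.56206843e-01,
        -7.02034909e-02],
       [ 0.00000000e+00,  0.00000000e+00,  0.00000000e+00,
         1.00000000e+00]])}
```

View pics/c.png

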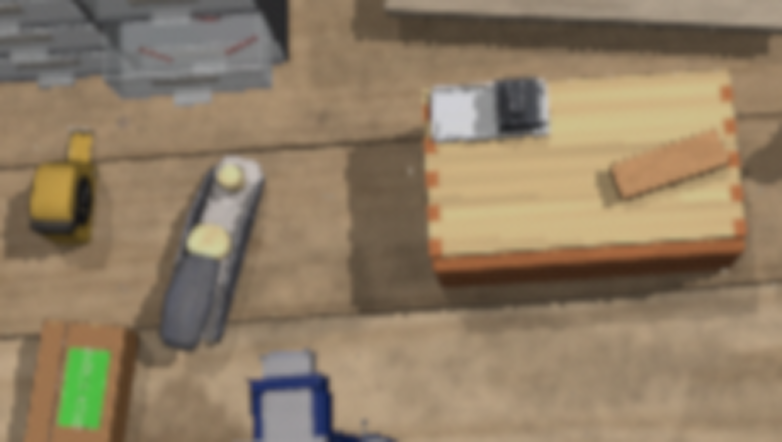

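The coarse poses are chest at about (0.606, -0.161) with yaw near 0, and plane at about (0.56, 0.153) with its cap towards -x (yaw about 1.31). Next I move above the hood, turning the jaws along y.

Emit:
servo_tool:
  deltas:
    - {"xyz": [0.23, -0.363, -0.02], "roll": 0.075, "hand": 1}
    - {"xyz": [0.23, -0.363, -0.02], "roll": 0.075, "hand": 1}
    - {"xyz": [0.23, -0.363, -0.02], "roll": 0.075, "hand": 1}
    - {"xyz": [0.23, -0.363, -0.02], "roll": 0.075, "hand": 1}
    - {"xyz": [0.23, -0.363, -0.02], "roll": 0.075, "hand": 1}
    - {"xyz": [0.23, -0.363, -0.02], "roll": 0.075, "hand": 1}
    - {"xyz": [0.23, -0.363, -0.02], "roll": 0.075, "hand": 1}
    - {"xyz": [0.23, -0.363, -0.02], "roll": 0.075, "hand": 1}

```text
clock: 2.0
tool_pos: [0.4223, 0.1761, 0.288]
tcp_rot: [-0.002, 1.0, 0.0, 0.0]
wrist_force: [0.5, 1.3, -0.0]
finger_gap: 0.0851
finger_force: 0.0
```

Emit:
servo_tool:
  deltas:
    - {"xyz": [0.23, -0.363, -0.02], "hand": 0}
    - {"xyz": [0.23, -0.363, -0.02], "hand": 0}
    - {"xyz": [0.23, -0.363, -0.02], "hand": 0}
    - {"xyz": [0.23, -0.363, -0.02], "hand": 0}
    - {"xyz": [0.23, -0.363, -0.02], "hand": 0}
    - {"xyz": [0.23, -0.363, -0.02], "hand": 0}
    - {"xyz": [0.23, -0.363, -0.02], "hand": 0}
    - {"xyz": [0.23, -0.363, -0.02], "hand": 0}

```text
schema error: expected keys hand, xyz, roll
```

Run:
```python
from h import *
s=robot.observe();print(s['clock'],s['tool_pos'],s['wrist_force'],s['finger_gap'])
c=cam('wrist');snap('wrist','d.png')
for t,z in (('hood',.12),('chest',.098),('hood_tab',.133),('offcut_4',.11)):
    for o in robot.outline_of('wrist',t)[:1]:
        print(t,o['confidence'],np.round(o['box']),back(c,[o['box'][:2]],z).round(4))
q=(.606,-.161,-.009)
for p in [(.04,.048,.133),(.04,.093,.102),(.064,.125,.098),(-.074,.125,.098)]: print(p,proj(c,place(np.array([p]),*q)).round())
print(robot.observe()['tool_pos'])
```

```text
2.0 [0.42233604 0.17606892 0.28799475] [ 0.49104207  1.34266982 -0.0177943 ] 0.08507259997444512
chest 0.95 [ 51. 311. 102. 147.] [[ 0.5516 -0.0342  0.098 ]]
(0.04, 0.048, 0.133) [[-34. 415.]]
(0.04, 0.093, 0.102) [[ 34. 387.]]
(0.064, 0.125, 0.098) [[ 70. 401.]]
(-0.074, 0.125, 0.098) [[ 46. 295.]]
[0.42149856 0.17783508 0.28788486]
```

View pics/d.png

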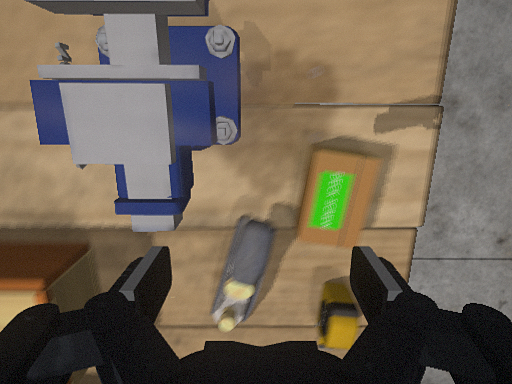

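This wrist view from partway (the second call was refused) shows the vise at (130,100), the plane at (245,270) and the chest edge at lower left. Image up is -x. I'll continue the move.

Emit:
servo_tool:
  deltas:
    - {"xyz": [0.23, -0.363, -0.02], "roll": 0, "hand": 0}
    - {"xyz": [0.23, -0.363, -0.02], "roll": 0, "hand": 0}
    - {"xyz": [0.23, -0.363, -0.02], "roll": 0, "hand": 0}
    - {"xyz": [0.23, -0.363, -0.02], "roll": 0, "hand": 0}
    - {"xyz": [0.23, -0.363, -0.02], "roll": 0, "hand": 0}
    - {"xyz": [0.23, -0.363, -0.02], "roll": 0, "hand": 0}
    - {"xyz": [0.3, -0.363, -0.02], "roll": 0, "hand": 0}
    - {"xyz": [0, 0, 0], "roll": 0, "hand": 0}

```text
clock: 3.05
tool_pos: [0.5921, -0.0785, 0.2727]
tcp_rot: [0.0, 1.0, -0.0, -0.0]
wrist_force: [-1.7, 0.8, -0.4]
finger_gap: 0.0431
finger_force: 0.0
```

Run:
```python
from h import *
s=robot.observe();print(s['clock'],s['tool_pos'],s['wrist_force'],s['finger_gap'])
c=cam('wrist');snap('wrist','e.png')
for t,z in (('hood',.12),('chest',.098),('hood_tab',.133),('offcut_4',.11)):
    for o in robot.outline_of('wrist',t)[:1]:
        print(t,o['confidence'],np.round(o['box']),back(c,[o['box'][:2]],z).round(4))
q=(.606,-.161,-.009)
for p in [(.04,.048,.133),(.04,.093,.102),(.064,.125,.098),(-.074,.125,.098)]: print(p,proj(c,place(np.array([p]),*q)).round())
```

```text
3.05 [ 0.59214768 -0.07851575  0.27267053] [-1.65846177  0.76521665 -0.42105133] 0.04305624716728991
hood 0.66 [220. 260.  47.  55.] [[ 0.6423 -0.112   0.12  ]]
chest 0.6 [158. 192. 316. 195.] [[ 0.5908 -0.1644  0.098 ]]
hood_tab 0.9 [222. 260.  44.  60.] [[ 0.6352 -0.1086  0.133 ]]
offcut_4 0.65 [ 72. 188. 132.  65.] [[ 0.5837 -0.2281  0.11  ]]
(0.04, 0.048, 0.133) [[216. 273.]]
(0.04, 0.093, 0.102) [[272. 254.]]
(0.064, 0.125, 0.098) [[307. 276.]]
(-0.074, 0.125, 0.098) [[316. 121.]]
```

View pics/e.png

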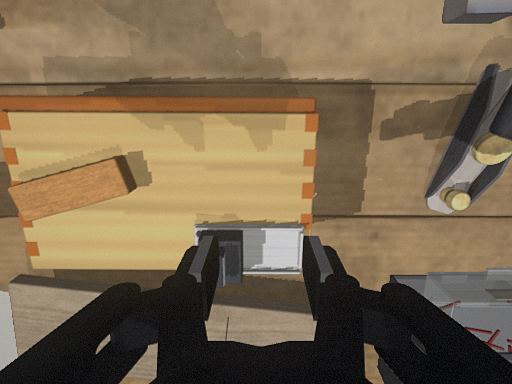

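The wrist view shows the chest top with its front edge on row 112 and its left corners at (317,112) and (308,268). The plate spans (196-304, 222-275) with the dark hood on its left half. I'll refine the chest from the corners.

Run:
```python
from h import *
c=cam('wrist')
print(robot.observe()['tool_pos'])
print(back(c,[(317,112),(8,112),(308,268),(32,269)],.098).round(4), back(c,[(196,224),(304,224),(196,275),(304,275)],.102).round(4))
im=cv2.imread('pics/e.png')
cv2.imwrite('pics/f.png',cv2.resize(im[80:300,0:330],None,fx=2.4,fy=2.4,interpolation=2))
```

```text
[ 0.58919081 -0.07474428  0.2741872 ]
[[ 0.5233 -0.0313  0.098 ]
 [ 0.5242 -0.2713  0.098 ]
 [ 0.6605 -0.0315  0.098 ]
 [ 0.6623 -0.2823  0.098 ]] [[ 0.616  -0.1299  0.102 ]
 [ 0.6157 -0.0377  0.102 ]
 [ 0.6656 -0.1327  0.102 ]
 [ 0.6653 -0.0355  0.102 ]]
```

View pics/f.png

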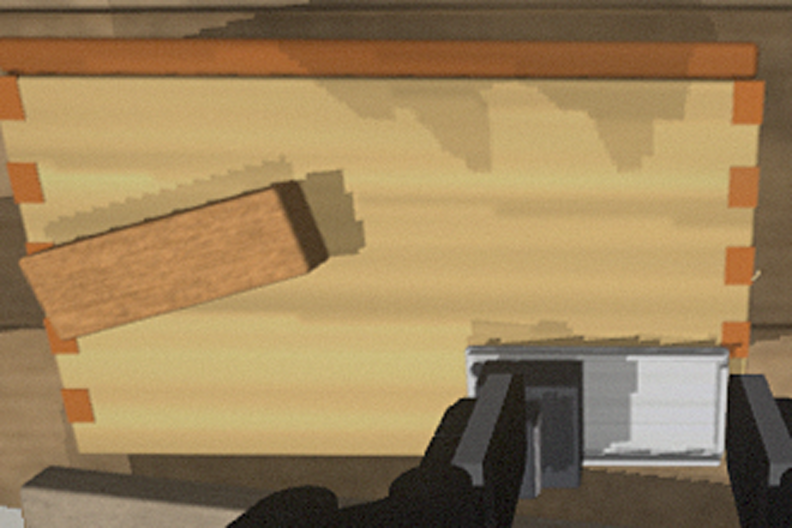

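Emit:
servo_tool:
  deltas:
    - {"xyz": [0.27, -0.19, 0], "roll": -0.01, "hand": -0.3}
    - {"xyz": [0.26, -0.18, 0], "roll": 0, "hand": -0.3}
    - {"xyz": [0, 0, -0.2], "roll": 0, "hand": -0.3}
    - {"xyz": [0, 0, -0.2], "roll": 0, "hand": -0.3}
    - {"xyz": [0, 0, -0.15], "roll": 0, "hand": -0.3}
    - {"xyz": [0, 0, 0], "roll": 0, "hand": -0.3}
  newtons: 20

```text
clock: 3.9
tool_pos: [0.6416, -0.1119, 0.2175]
tcp_rot: [0.003, 1.0, 0.0, -0.001]
wrist_force: [-0.2, -0.1, -0.0]
finger_gap: 0.0298
finger_force: 0.0
```

Run:
```python
from h import *
s=robot.observe();print(robot.tip_reach,s['clock'],s['tool_pos'],s['tcp_rot'],s['wrist_force'],s['finger_gap'])
c=cam('wrist');im=snap('wrist','g.png')
print(proj(c,[(.6425,-.112,.1405),(.6425,-.1165,.1405),(.6425,-.1075,.1405)]).round(1))
cv2.imwrite('pics/g2.png',cv2.resize(im[150:384,100:420,::-1],None,fx=2.4,fy=2.4,interpolation=2))
```

```text
0.0726 3.9 [ 0.64163937 -0.11188934  0.21754789] [ 2.57133691e-03  9.99995709e-01  4.38370425e-04 -1.33356789e-03] [-0.1744129  -0.09849294 -0.01755635] 0.029796261386991495
[[260.9 249.6]
 [252.4 249.7]
 [269.3 249.6]]
```

View pics/g2.png

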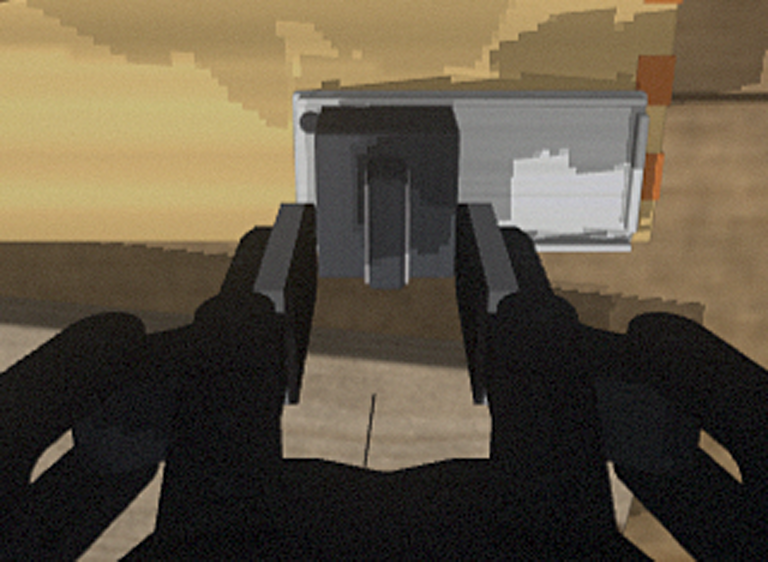

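The tab sits at crop (387,225), centred between the pads and about 2-3 mm nearer than predicted. I'll descend, grip it lightly and slide it +y.

Emit:
servo_tool:
  deltas:
    - {"xyz": [-0.02, 0, -0.1], "roll": 0, "hand": -0.3}
    - {"xyz": [0, 0, -0.06], "roll": 0, "hand": -0.7}
    - {"xyz": [0, 0, 0], "roll": 0, "hand": -0.9}
    - {"xyz": [0, 0, 0], "roll": 0, "hand": -0.9}
    - {"xyz": [0, 0, 0], "roll": 0, "hand": -0.9}
    - {"xyz": [0, 0, 0], "roll": 0, "hand": -0.9}

```text
clock: 4.55
tool_pos: [0.6404, -0.1129, 0.2022]
tcp_rot: [0.003, 1.0, 0.001, -0.001]
wrist_force: [1.6, 4.6, -12.5]
finger_gap: 0.0081
finger_force: 22.5
```

Emit:
servo_tool:
  deltas:
    - {"xyz": [0, 0.1, 0], "roll": 0, "hand": -0.9}
    - {"xyz": [0, 0.1, 0], "roll": 0, "hand": -0.9}
    - {"xyz": [0, 0.1, 0], "roll": 0, "hand": -0.9}
    - {"xyz": [0, 0.1, 0], "roll": 0, "hand": -0.9}
    - {"xyz": [0, 0.05, 0], "roll": 0, "hand": -0.9}
    - {"xyz": [0, 0, 0], "roll": 0, "hand": -0.9}
    - {"xyz": [0, 0, 0], "roll": 0, "hand": -0.9}

```text
clock: 5.25
tool_pos: [0.6405, -0.0676, 0.2025]
tcp_rot: [0.003, 1.0, 0.0, -0.0]
wrist_force: [4.2, 1.8, -23.0]
finger_gap: 0.0083
finger_force: 21.2
```

Emit:
servo_tool:
  deltas:
    - {"xyz": [0, 0, 0], "roll": 0, "hand": -0.5}
    - {"xyz": [0, 0, 0], "roll": 0, "hand": -0.5}
    - {"xyz": [0, 0, 0.3], "roll": 0, "hand": -0.5}
    - {"xyz": [0, -0.22, 0], "roll": 0, "hand": -1}
    - {"xyz": [0, -0.23, 0], "roll": 0, "hand": -1}
    - {"xyz": [0, 0, 0], "roll": 0, "hand": -1}
    - {"xyz": [0, 0, -0.3], "roll": 0, "hand": -1}
    - {"xyz": [0, 0, -0.05], "roll": 0, "hand": -1}

```text
clock: 6.05
tool_pos: [0.64, -0.113, 0.1964]
tcp_rot: [0.003, 1.0, 0.0, -0.001]
wrist_force: [-1.9, -0.3, -0.1]
finger_gap: -0.0003
finger_force: 0.0
```

Emit:
servo_tool:
  deltas:
    - {"xyz": [0, 0, -0.06], "roll": 0, "hand": -1}
    - {"xyz": [0, 0, -0.03], "roll": 0, "hand": -1}
    - {"xyz": [0, 0, -0.03], "roll": 0, "hand": -1}
    - {"xyz": [0, 0, -0.03], "roll": 0, "hand": -1}
    - {"xyz": [0, 0, 0], "roll": 0, "hand": -1}

```text
clock: 6.55
tool_pos: [0.6408, -0.1133, 0.1829]
tcp_rot: [0.003, 1.0, -0.0, 0.0]
wrist_force: [-0.2, -0.7, 0.2]
finger_gap: -0.0002
finger_force: 0.0
```

Run:
```python
from h import *
for n in ['top']:
    b=snap(n,'h.png')
    for t in ['drawer_face','hood','block_plane','drawer_bed']:
        for o in robot.outline_of(n,t)[:1]: print(t,o['confidence'],np.round(o['box']))
w=snap('wrist','h_w.png')
print(robot.observe()['wrist_force'],robot.observe()['tool_pos'])
cv2.imwrite('pics/h2.png',np.hstack([cv2.resize(b[130:260,200:330,::-1],(390,390)),cv2.resize(w[::,:,::-1],(400,390))]))
```

```text
drawer_face 0.94 [290. 206.  55.  12.]
drawer_bed 0.73 [290. 206.  54.  19.]
[ 0.83535215 -0.87828743 -0.26096747] [ 0.64070719 -0.1134185   0.18292398]
```

View pics/h2.png

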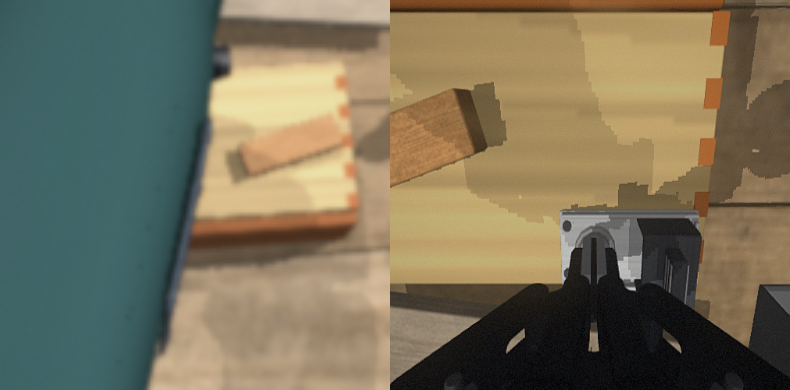

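The right half shows the hood off at (680,250) and the closed fingers over the button ring at (595,245). The left half shows the drawer still shut, so I'll press further down.

Emit:
servo_tool:
  deltas:
    - {"xyz": [0, 0, -0.03], "roll": 0, "hand": -1}
    - {"xyz": [0, 0, -0.03], "roll": 0, "hand": -1}
    - {"xyz": [0, 0, 0], "roll": 0, "hand": -1}

```text
clock: 7.15
tool_pos: [0.641, -0.1135, 0.1784]
tcp_rot: [0.003, 1.0, -0.0, 0.001]
wrist_force: [-4.2, 1.4, 18.8]
finger_gap: 0.0001
finger_force: 9.7
```

Run:
```python
from h import *
b=snap('top','i.png')
for t in ['drawer_face','drawer_bed']:
    for o in robot.outline_of('top',t)[:1]: print(t,o['confidence'],np.round(o['box']))
snap('scene','i_s.png')
for t in ['drawer_face','drawer_bed']:
    for o in robot.outline_of('scene',t)[:1]: print(t,o['confidence'],np.round(o['box']))
print(robot.observe()['wrist_force'],robot.observe()['tool_pos'])
```

```text
drawer_face 0.9 [289. 215.  62.  28.]
drawer_bed 0.88 [290. 217.  61.  36.]
drawer_face 0.83 [240. 228.  64.  58.]
drawer_bed 0.73 [240. 225.  63.  62.]
[-4.78345266  1.71103047 19.64960288] [ 0.64100864 -0.11347105  0.17840782]
```

The drawer appears to be springing out. I'll lift and go to the plane.

Emit:
servo_tool:
  deltas:
    - {"xyz": [0, 0, 0.4], "roll": 0, "hand": -1}
    - {"xyz": [0, 0, 0.4], "roll": 0, "hand": 0}
    - {"xyz": [-0.1, 0.3, 0.2], "roll": -0.05, "hand": 1}
    - {"xyz": [-0.15, 0.45, 0], "roll": -0.05, "hand": 1}
    - {"xyz": [-0.15, 0.45, 0], "roll": -0.05, "hand": 1}
    - {"xyz": [-0.15, 0.45, 0], "roll": -0.05, "hand": 1}
    - {"xyz": [-0.15, 0.45, 0], "roll": -0.05, "hand": 1}
    - {"xyz": [-0.15, 0.45, 0], "roll": -0.05, "hand": 1}

```text
clock: 8.25
tool_pos: [0.5548, 0.1432, 0.2767]
tcp_rot: [0.122, 0.993, 0.0, 0.0]
wrist_force: [0.8, -0.3, -0.9]
finger_gap: 0.0852
finger_force: 0.0
```

Emit:
servo_tool:
  deltas:
    - {"xyz": [0, 0.13, -0.1], "roll": -0.03, "hand": 1}
    - {"xyz": [0, 0, 0], "roll": 0, "hand": 1}
    - {"xyz": [0, 0, 0], "roll": 0, "hand": 1}

```text
clock: 8.55
tool_pos: [0.5557, 0.1544, 0.2667]
tcp_rot: [0.132, 0.991, -0.0, -0.0]
wrist_force: [0.4, -0.8, 0.2]
finger_gap: 0.0854
finger_force: 0.0
```

Run:
```python
from h import *
print(robot.observe()['tool_pos'])
c=cam('wrist');w=snap('wrist','j.png')
o=robot.outline_of('wrist','block_plane')[0];m=o['pixels'];print(o['confidence'],o['box'])
q=fit([(c,m)],PLANE,(.56,.153,[1.3]))
b=snap('top','j_t.png')
for t in ['drawer_face','drawer_bed','chest']:
    for o in robot.outline_of('top',t)[:1]: print(t,o['confidence'],np.round(o['box']))
w=w.copy()
for P in PLANE:
    h=cv2.convexHull(proj(c,place(P,*q)).astype(np.int32)); cv2.polylines(w,[h],True,(255,0,0),1)
cv2.imwrite('pics/j2.png',np.hstack([cv2.resize(b[130:280,200:330,::-1],(330,384)),cv2.resize(w[:,40:472,::-1],(460,384))]))
```

```text
[0.55567437 0.15441302 0.26669158]
0.92 [262.6, 168.2, 52.1, 156.0]
0.116 [0.561 0.155 1.275]
drawer_face 0.86 [274. 222.  95.  46.]
drawer_bed 0.66 [277. 223.  92.  47.]
chest 0.78 [272. 198.  98. 100.]
```

View pics/j2.png

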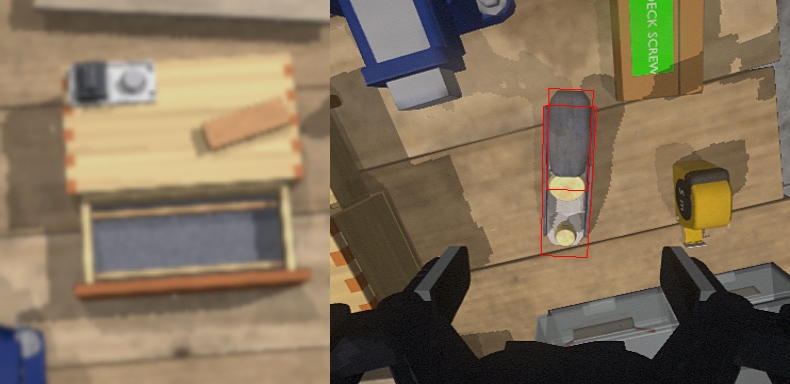

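The left half shows the drawer fully out with an empty felt bed. On the right, the fitted outline matches the plane (cap end at (570,90), knob end at (566,247)). Now I grip.

Emit:
servo_tool:
  deltas:
    - {"xyz": [-0.06, 0.04, -0.3], "roll": -0.04, "hand": 0.4}
    - {"xyz": [0, 0, -0.4], "roll": 0, "hand": 0.4}
    - {"xyz": [0, 0, -0.4], "roll": 0, "hand": 0.4}
    - {"xyz": [0, 0, -0.38], "roll": 0, "hand": 0.4}
    - {"xyz": [0, 0, -0.2], "roll": 0, "hand": 0.4}
    - {"xyz": [0, 0, 0], "roll": 0, "hand": 0.4}
  newtons: 60

```text
clock: 9.45
tool_pos: [0.5485, 0.158, 0.0966]
tcp_rot: [0.148, 0.989, -0.001, -0.002]
wrist_force: [0.1, -0.7, 0.3]
finger_gap: 0.0596
finger_force: 0.0
```

Emit:
servo_tool:
  deltas:
    - {"xyz": [0, 0, 0], "roll": 0, "hand": -0.5}
    - {"xyz": [0, 0, 0], "roll": 0, "hand": -0.5}
    - {"xyz": [0, 0, 0], "roll": 0, "hand": -0.5}
    - {"xyz": [0, 0, 0], "roll": 0, "hand": -0.5}
    - {"xyz": [0, 0, 0], "roll": 0, "hand": -0.5}

```text
clock: 9.95
tool_pos: [0.5512, 0.1589, 0.1017]
tcp_rot: [0.148, 0.989, 0.001, 0.002]
wrist_force: [-1.4, 1.6, 11.5]
finger_gap: 0.035
finger_force: 75.2
```

Emit:
servo_tool:
  deltas:
    - {"xyz": [0, 0, 0.1], "roll": 0, "hand": -0.5}
    - {"xyz": [0, 0, 0.2], "roll": 0, "hand": -0.5}
    - {"xyz": [0, 0, 0.4], "roll": 0, "hand": -0.5}
    - {"xyz": [0, 0, 0.4], "roll": 0, "hand": -0.5}
    - {"xyz": [0, 0, 0.4], "roll": 0, "hand": -0.5}
    - {"xyz": [0, 0, 0.3], "roll": 0, "hand": -0.5}
    - {"xyz": [0, 0, 0], "roll": 0, "hand": -0.5}

```text
clock: 10.65
tool_pos: [0.5506, 0.1587, 0.284]
tcp_rot: [0.148, 0.989, 0.001, 0.003]
wrist_force: [2.0, 1.1, -7.0]
finger_gap: 0.035
finger_force: 74.1
```

Emit:
servo_tool:
  deltas:
    - {"xyz": [-0.07, -0.3, 0], "roll": -0.163, "hand": -0.5}
    - {"xyz": [-0.07, -0.3, 0], "roll": -0.163, "hand": -0.5}
    - {"xyz": [-0.07, -0.3, 0], "roll": -0.163, "hand": -0.5}
    - {"xyz": [-0.07, -0.3, 0], "roll": -0.163, "hand": -0.5}
    - {"xyz": [-0.07, -0.3, 0], "roll": -0.163, "hand": -0.5}
    - {"xyz": [-0.07, -0.3, 0], "roll": -0.163, "hand": -0.5}
    - {"xyz": [-0.07, -0.3, 0], "roll": -0.163, "hand": -0.5}
    - {"xyz": [-0.07, -0.3, 0], "roll": -0.163, "hand": -0.5}

```text
clock: 11.45
tool_pos: [0.4926, -0.0824, 0.2783]
tcp_rot: [0.616, 0.788, -0.0, -0.001]
wrist_force: [0.9, 0.1, -7.1]
finger_gap: 0.0355
finger_force: 73.1
```

Emit:
servo_tool:
  deltas:
    - {"xyz": [-0.09, -0.32, 0], "roll": -0.163, "hand": -0.5}
    - {"xyz": [-0.09, -0.32, 0], "roll": -0.163, "hand": -0.5}
    - {"xyz": [0, 0, 0], "roll": 0, "hand": -0.5}
    - {"xyz": [0, 0, 0], "roll": 0, "hand": -0.5}

```text
clock: 11.85
tool_pos: [0.475, -0.1457, 0.2784]
tcp_rot: [0.71, 0.704, -0.0, -0.001]
wrist_force: [-0.5, -0.1, -7.5]
finger_gap: 0.0349
finger_force: 73.3
```

Run:
```python
from h import *
s=robot.observe();print(s['tool_pos'],s['tcp_rot'],s['finger_gap'],s['wrist_force'])
c=cam('wrist');w=snap('wrist','k.png').copy()
t=cv2.imread('pics/j_t.png'); ct=cam('top')
bed=[boxpts(-.031,.031,-.105,.105,.022,.022)[::2][[0,1,3,2]], np.array([(-.058,-.124,.095),(-.058,.124,.095),(-.046,.124,.095),(-.046,-.124,.095)])]
car=np.array([(-.074,-.125,.098),(-.074,.125,.098),(.064,.125,.098),(.064,-.125,.098)])
q=(.600,-.160,-.008); d=q[0]-.123
for im,cc,k in ((w,c,1),(t,ct,3)):
    if k>1: im=t=cv2.resize(t[130:260,200:340],None,fx=3,fy=3,interpolation=2)
    for P in bed: cv2.polylines(im,[((proj(cc,place(P,d,q[1]+.001,q[2]))-(np.array([200,130]) if k>1 else 0))*k).astype(np.int32)],True,(255,0,0) if k==1 else (0,0,255),1)
    cv2.polylines(im,[((proj(cc,place(car,*q))-(np.array([200,130]) if k>1 else 0))*k).astype(np.int32)],True,(0,255,0),1)
cv2.imwrite('pics/k2.png',np.hstack([cv2.resize(t,(380,354)),cv2.resize(w[...,::-1],(420,354))]))
```

```text
[ 0.47502977 -0.14573629  0.27836026] [ 7.09729610e-01  7.04473904e-01 -8.80054571e-05 -6.25409654e-04] 0.03492811658370522 [-0.47266763 -0.10709348 -7.48148232]
```

View pics/k2.png

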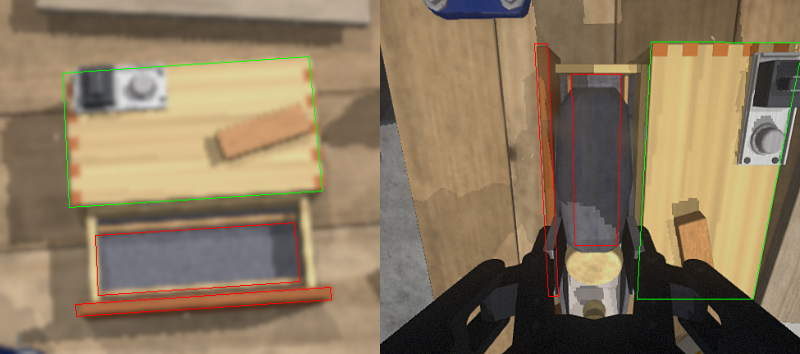

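Overlays agree with the picture to about 2 mm (front edge at columns 537-553, carcass edge at 650), and the plane hangs along the drawer over the bed. Lowering it.

Emit:
servo_tool:
  deltas:
    - {"xyz": [0.01, -0.03, -0.35], "roll": 0, "hand": -0.5}
    - {"xyz": [0, 0, -0.35], "roll": 0, "hand": -0.5}
    - {"xyz": [0, 0, -0.35], "roll": 0, "hand": -0.5}
    - {"xyz": [0, 0, -0.25], "roll": 0, "hand": -0.5}
    - {"xyz": [0, 0, -0.15], "roll": 0, "hand": -0.5}
    - {"xyz": [0, 0, -0.05], "roll": 0, "hand": -0.5}
    - {"xyz": [0, 0, -0.02], "roll": 0, "hand": -0.5}
    - {"xyz": [0, 0, 0], "roll": 0, "hand": -0.5}

```text
clock: 12.7
tool_pos: [0.477, -0.1481, 0.1274]
tcp_rot: [0.709, 0.705, 0.0, 0.0]
wrist_force: [-0.2, -0.6, -6.7]
finger_gap: 0.0352
finger_force: 73.1
```

Emit:
servo_tool:
  deltas:
    - {"xyz": [0, 0, -0.02], "roll": 0, "hand": -0.5}
    - {"xyz": [0, 0, -0.02], "roll": 0, "hand": -0.5}
    - {"xyz": [0, 0, 0], "roll": 0, "hand": -0.5}

```text
clock: 13.0
tool_pos: [0.4771, -0.1485, 0.1237]
tcp_rot: [0.709, 0.705, 0.0, 0.001]
wrist_force: [-0.2, 2.7, 2.4]
finger_gap: 0.0353
finger_force: 75.1
```

Contact is made, so I release with a limited opening and rise.

Emit:
servo_tool:
  deltas:
    - {"xyz": [0, 0, 0], "roll": 0, "hand": 0.15}
    - {"xyz": [0, 0, 0], "roll": 0, "hand": 0.15}
    - {"xyz": [0, 0, 0], "roll": 0, "hand": 0.15}
    - {"xyz": [0, 0, 0.1], "roll": 0, "hand": 0.15}
    - {"xyz": [0, 0, 0.3], "roll": 0, "hand": 0.15}
    - {"xyz": [0, 0, 0.4], "roll": 0, "hand": 0.15}
    - {"xyz": [0, 0, 0.4], "roll": 0, "hand": 0.15}
    - {"xyz": [0, 0, 0.3], "roll": 0, "hand": 0.15}

```text
clock: 13.8
tool_pos: [0.4764, -0.1484, 0.2758]
tcp_rot: [0.709, 0.705, 0.0, 0.001]
wrist_force: [0.8, -0.3, -0.7]
finger_gap: 0.0487
finger_force: 0.0
```

Run:
```python
from h import *
s=robot.observe();print(s['clock'],s['tool_pos'],s['tcp_rot'],s['finger_gap'],s['wrist_force'])
c=cam('wrist');w=snap('wrist','l.png').copy()
m=robot.outline_of('wrist','block_plane')[0]['pixels']
P=[p+[0,0,.022] for p in PLANE]
q=fit([(c,m)],P,(.477,-.160,[-.008]))
for p in P: cv2.polylines(w,[cv2.convexHull(proj(c,place(p,*q)).astype(np.int32))],True,(255,0,0),1)
b=boxpts(-.031,.031,-.105,.105,.022,.022)[::2][[0,1,3,2]]
cv2.polylines(w,[proj(c,place(b,.477,-.159,-.008)).astype(np.int32)],True,(0,255,0),1)
cv2.imwrite('pics/l2.png',w[...,::-1])
```

```text
13.8 [ 0.47636677 -0.14836326  0.27576099] [7.09378247e-01 7.04827628e-01 5.01910829e-05 7.16976228e-04] 0.04873175140367457 [ 0.81796756 -0.3310357  -0.70585673]
1.0 [ 0.477 -0.16  -0.008]
```

View pics/l2.png

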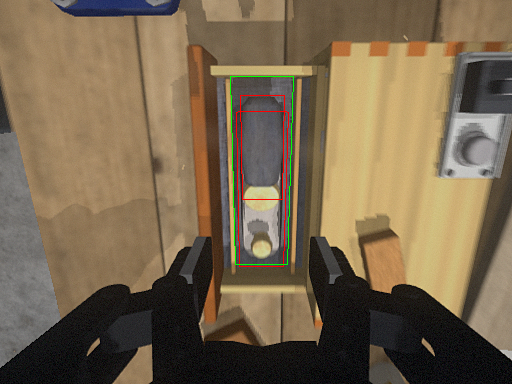

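The plane lies flat, centred between the strips (column 262 between 229 and 300), and the red model outline at (0.477, -0.160) matches it. Next I turn back, go in front of the drawer and push.

Emit:
servo_tool:
  deltas:
    - {"xyz": [-0.11, -0.02, 0], "roll": 0.18, "hand": -1}
    - {"xyz": [-0.11, -0.02, 0], "roll": 0.18, "hand": -1}
    - {"xyz": [-0.11, -0.02, 0], "roll": 0.18, "hand": -1}
    - {"xyz": [-0.11, -0.02, 0], "roll": 0.18, "hand": -1}
    - {"xyz": [-0.11, -0.02, 0], "roll": 0.18, "hand": -1}
    - {"xyz": [-0.11, -0.02, 0], "roll": 0.18, "hand": -1}
    - {"xyz": [-0.11, -0.02, 0], "roll": 0.18, "hand": -1}
    - {"xyz": [-0.11, -0.02, 0], "roll": 0.18, "hand": -1}

```text
clock: 14.7
tool_pos: [0.3877, -0.1642, 0.2724]
tcp_rot: [0.218, 0.976, 0.0, -0.001]
wrist_force: [0.0, -0.5, -0.7]
finger_gap: 0.0001
finger_force: 0.0
```

Emit:
servo_tool:
  deltas:
    - {"xyz": [-0.11, -0.02, 0], "roll": 0.18, "hand": -1}
    - {"xyz": [-0.11, -0.02, 0], "roll": 0.18, "hand": -1}
    - {"xyz": [-0.06, -0.02, 0], "roll": 0.18, "hand": -1}
    - {"xyz": [0, 0, -0.4], "roll": 0, "hand": -1}
    - {"xyz": [0, 0, -0.4], "roll": 0, "hand": -1}
    - {"xyz": [0, 0, -0.4], "roll": 0, "hand": -1}
    - {"xyz": [0, 0, -0.3], "roll": 0, "hand": -1}
    - {"xyz": [0, 0, 0], "roll": 0, "hand": -1}

```text
clock: 15.5
tool_pos: [0.3586, -0.169, 0.1201]
tcp_rot: [0.011, 1.0, 0.002, -0.003]
wrist_force: [-0.6, 0.3, -0.2]
finger_gap: -0.0001
finger_force: 0.0
```

Emit:
servo_tool:
  deltas:
    - {"xyz": [0.2, 0, 0], "roll": 0, "hand": -1}
    - {"xyz": [0.15, 0, 0], "roll": 0, "hand": -1}
    - {"xyz": [0.05, 0, 0], "roll": 0, "hand": -1}
    - {"xyz": [0.05, 0, 0], "roll": 0, "hand": -1}
    - {"xyz": [0.05, 0, 0], "roll": 0, "hand": -1}
    - {"xyz": [0.05, 0, 0], "roll": 0, "hand": -1}
    - {"xyz": [0.08, 0, 0], "roll": 0, "hand": -1}
    - {"xyz": [0.08, 0, 0], "roll": 0, "hand": -1}

```text
clock: 16.3
tool_pos: [0.4312, -0.1701, 0.1228]
tcp_rot: [0.011, 1.0, 0.0, -0.001]
wrist_force: [-4.4, 0.0, 2.1]
finger_gap: 0.0
finger_force: 0.0
```

Emit:
servo_tool:
  deltas:
    - {"xyz": [0.08, 0, 0], "roll": 0, "hand": -1}
    - {"xyz": [0.08, 0, 0], "roll": 0, "hand": -1}
    - {"xyz": [0.08, 0, 0], "roll": 0, "hand": -1}
    - {"xyz": [0.08, 0, 0], "roll": 0, "hand": -1}
    - {"xyz": [0.08, 0, 0], "roll": 0, "hand": -1}
    - {"xyz": [0.08, 0, 0], "roll": 0, "hand": -1}
    - {"xyz": [0.06, 0, 0], "roll": 0, "hand": -1}
    - {"xyz": [0, 0, 0], "roll": 0, "hand": -1}

```text
clock: 17.1
tool_pos: [0.4858, -0.1704, 0.1228]
tcp_rot: [0.011, 1.0, 0.0, -0.0]
wrist_force: [-3.9, -0.4, 1.9]
finger_gap: 0.0002
finger_force: 0.0
```

Emit:
servo_tool:
  deltas:
    - {"xyz": [0.05, 0, 0], "roll": 0, "hand": -1}
    - {"xyz": [0.05, 0, 0], "roll": 0, "hand": -1}
    - {"xyz": [0.03, 0, 0], "roll": 0, "hand": -1}
    - {"xyz": [0, 0, 0], "roll": 0, "hand": -1}

```text
clock: 17.5
tool_pos: [0.4978, -0.1701, 0.1226]
tcp_rot: [0.011, 1.0, 0.0, -0.001]
wrist_force: [-5.9, 0.5, 1.6]
finger_gap: 0.0001
finger_force: 0.0
```

Emit:
servo_tool:
  deltas:
    - {"xyz": [0.025, 0, 0], "roll": 0, "hand": -1}
    - {"xyz": [0.02, 0, 0], "roll": 0, "hand": -1}
    - {"xyz": [0, 0, 0], "roll": 0, "hand": -1}

```text
clock: 17.8
tool_pos: [0.5027, -0.1702, 0.1227]
tcp_rot: [0.011, 1.0, 0.0, -0.0]
wrist_force: [-4.1, 0.3, -0.9]
finger_gap: 0.0004
finger_force: 0.0
```

Emit:
servo_tool:
  deltas:
    - {"xyz": [0.015, 0, 0], "roll": 0, "hand": -1}
    - {"xyz": [0.01, 0, 0], "roll": 0, "hand": -1}
    - {"xyz": [0, 0, 0], "roll": 0, "hand": -1}

```text
clock: 18.1
tool_pos: [0.5051, -0.1702, 0.1227]
tcp_rot: [0.011, 1.0, 0.0, -0.0]
wrist_force: [-4.9, -0.5, -1.2]
finger_gap: -0.0
finger_force: 0.0
```

Emit:
servo_tool:
  deltas:
    - {"xyz": [0.015, 0, 0], "roll": 0, "hand": -1}
    - {"xyz": [0.01, 0, 0], "roll": 0, "hand": -1}
    - {"xyz": [0, 0, 0], "roll": 0, "hand": -1}

```text
clock: 18.4
tool_pos: [0.5069, -0.1702, 0.1226]
tcp_rot: [0.011, 1.0, 0.0, -0.001]
wrist_force: [-10.2, -1.0, 3.1]
finger_gap: 0.0002
finger_force: 0.0
```

Bevel resistance is showing (10 N), so I go on in small steps.

Emit:
servo_tool:
  deltas:
    - {"xyz": [0.01, 0, 0], "roll": 0, "hand": -1}
    - {"xyz": [0.01, 0, 0], "roll": 0, "hand": -1}
    - {"xyz": [0, 0, 0], "roll": 0, "hand": -1}

```text
clock: 18.7
tool_pos: [0.5072, -0.1697, 0.1221]
tcp_rot: [0.011, 1.0, 0.001, -0.003]
wrist_force: [-19.5, 1.1, 3.8]
finger_gap: 0.0001
finger_force: 0.0
```

19.5 N is above the 14 N push, so this looks like the stop. I'll back off gently and see whether the latch holds.

Emit:
servo_tool:
  deltas:
    - {"xyz": [-0.03, 0, 0], "roll": 0, "hand": -1}
    - {"xyz": [-0.03, 0, 0], "roll": 0, "hand": -1}
    - {"xyz": [-0.03, 0, 0], "roll": 0, "hand": -1}
    - {"xyz": [0, 0, 0], "roll": 0, "hand": -1}

```text
clock: 19.1
tool_pos: [0.5014, -0.1706, 0.1232]
tcp_rot: [0.011, 1.0, -0.0, 0.001]
wrist_force: [-0.3, -0.1, -0.5]
finger_gap: -0.0002
finger_force: 0.0
```

Latched: the contact force is gone. Next I go up and over to the hood tab.

Emit:
servo_tool:
  deltas:
    - {"xyz": [-0.4, 0, 0], "roll": 0, "hand": -1}
    - {"xyz": [0, 0, 0.4], "roll": 0.02, "hand": -0.5}
    - {"xyz": [0, 0, 0.4], "roll": 0, "hand": -0.4}
    - {"xyz": [0, 0, 0.4], "roll": 0, "hand": -0.4}
    - {"xyz": [0.4, 0.2, 0.1], "roll": 0, "hand": -0.4}
    - {"xyz": [0.4, 0.2, 0], "roll": 0, "hand": -0.4}
    - {"xyz": [0.4, 0.2, 0], "roll": 0, "hand": -0.4}
    - {"xyz": [0.4, 0.2, 0], "roll": 0, "hand": -0.4}

```text
clock: 19.9
tool_pos: [0.6231, -0.0893, 0.2534]
tcp_rot: [0.003, 1.0, -0.0, 0.001]
wrist_force: [-0.1, -0.2, -0.3]
finger_gap: 0.0254
finger_force: 0.0
```

Emit:
servo_tool:
  deltas:
    - {"xyz": [0.19, 0.23, 0], "roll": 0, "hand": -0.4}
    - {"xyz": [0, 0, -0.2], "roll": 0, "hand": -0.4}
    - {"xyz": [0, 0, 0], "roll": 0, "hand": -0.4}

```text
clock: 20.2
tool_pos: [0.6402, -0.0665, 0.2308]
tcp_rot: [0.003, 1.0, 0.0, -0.001]
wrist_force: [-0.7, -0.3, -0.4]
finger_gap: 0.0256
finger_force: 0.0
```

Run:
```python
from h import *
s=robot.observe();print(s['clock'],s['tool_pos'],s['tcp_rot'],s['finger_gap'])
c=cam('wrist');w=snap('wrist','m.png').copy()
print(proj(c,[(.640,-.068,.1405)]))
b=snap('top','m_t.png')
for t in ['drawer_face','block_plane']:
    for o in robot.outline_of('top',t)[:1]: print(t,o['confidence'],np.round(o['box']))
cv2.imwrite('pics/m2.png',np.hstack([cv2.resize(b[130:260,200:330,::-1],(384,384)),w[:,50:460,::-1]]))
```

```text
20.2 [ 0.64023502 -0.0665155   0.23082831] [ 2.55475549e-03  9.99995967e-01  3.65748667e-04 -1.18547837e-03] 0.025637558037971787
[[258.40587863 236.98056343]]
drawer_face 0.76 [279. 207.  78.  10.]
block_plane 0.63 [382. 187.  47.  24.]
```

View pics/m2.png

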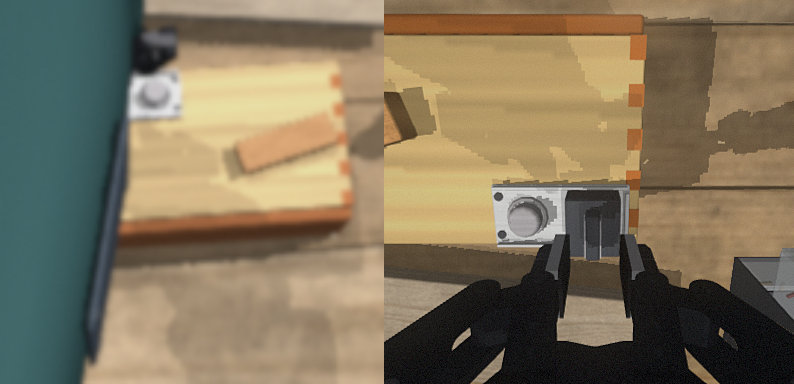

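The picture shows the drawer shut and the tab at (595,235) between the pads. I'll descend, grip lightly and slide 45 mm in -y.

Emit:
servo_tool:
  deltas:
    - {"xyz": [0, -0.01, -0.2], "roll": 0, "hand": -0.4}
    - {"xyz": [0, 0, -0.08], "roll": 0, "hand": -0.6}
    - {"xyz": [0, 0, 0], "roll": 0, "hand": -0.9}
    - {"xyz": [0, 0, 0], "roll": 0, "hand": -0.9}
    - {"xyz": [0, 0, 0], "roll": 0, "hand": -0.9}
    - {"xyz": [0, 0, 0], "roll": 0, "hand": -0.9}
  newtons: 20

```text
clock: 21.0
tool_pos: [0.6396, -0.0684, 0.2041]
tcp_rot: [0.003, 1.0, 0.0, -0.001]
wrist_force: [-1.8, -1.7, -23.8]
finger_gap: 0.0082
finger_force: 22.9
```

Emit:
servo_tool:
  deltas:
    - {"xyz": [0, -0.1, 0], "roll": 0, "hand": -0.9}
    - {"xyz": [0, -0.1, 0], "roll": 0, "hand": -0.9}
    - {"xyz": [0, -0.1, 0], "roll": 0, "hand": -0.9}
    - {"xyz": [0, -0.1, 0], "roll": 0, "hand": -0.9}
    - {"xyz": [0, -0.06, 0], "roll": 0, "hand": -0.9}
    - {"xyz": [0, 0, 0], "roll": 0, "hand": -0.9}
    - {"xyz": [0, 0, 0], "roll": 0, "hand": -0.9}

```text
clock: 21.7
tool_pos: [0.6394, -0.1133, 0.2044]
tcp_rot: [0.003, 1.0, 0.002, -0.001]
wrist_force: [-3.8, 14.0, -20.9]
finger_gap: 0.0084
finger_force: 22.9
```

Emit:
servo_tool:
  deltas:
    - {"xyz": [0, 0, 0], "roll": 0, "hand": -0.4}
    - {"xyz": [0, 0, 0], "roll": 0, "hand": -0.4}
    - {"xyz": [0, 0, 0.3], "roll": 0, "hand": -0.4}
    - {"xyz": [0, 0, 0.4], "roll": 0, "hand": -0.4}
    - {"xyz": [-0.3, 0.3, 0.2], "roll": 0, "hand": -0.4}
    - {"xyz": [-0.3, 0.4, 0], "roll": 0, "hand": -0.4}
    - {"xyz": [-0.2, 0.4, 0], "roll": 0, "hand": -0.4}
    - {"xyz": [0, 0, 0], "roll": 0, "hand": -0.4}

```text
clock: 22.5
tool_pos: [0.5586, -0.0014, 0.2976]
tcp_rot: [0.002, 1.0, -0.0, 0.002]
wrist_force: [0.8, -0.6, 1.0]
finger_gap: 0.0256
finger_force: 0.0
```

Run:
```python
from h import *
c=cam('wrist');w=snap('wrist','n.png');b=snap('top','n_t.png')
q=(.600,-.160,-.008)
for cc,n in((c,'wrist'),(cam('top'),'top')):
    for t,p in(('hood',(.04,.048,.115)),('drawer_face',(-.08,0,.095))):
        for o in robot.outline_of(n,t)[:1]: print(n,t,o['confidence'],np.round(o['box']),proj(cc,place(np.array([p]),*q)).round())
cv2.imwrite('pics/n2.png',w[...,::-1])
```

```text
wrist hood 0.81 [142. 274.  51.  41.] [[143. 274.]]
wrist drawer_face 0.96 [116. 140. 231.  30.] [[ 82. 142.]]
top hood 0.59 [251. 159.  12.  17.] [[252. 162.]]
top drawer_face 0.81 [271. 206.  88.  12.] [[272. 205.]]
```

The networks find the hood back at its start place (wrist (142,274), predicted (143,274)) and the drawer face where a shut drawer should be. Handing in.

```bash
python3 -c "
from cell import robot
print(robot.close_job(), robot.observe()['clock'])"
```

```text
the job is handed in; nothing more can be done
the job is handed in; nothing more can be done
```

The job is handed in at about 23 s, with no verdict returned: the plane was flat between the strips before I shut the drawer, the drawer is latched and the hood is back over the button, but I viewed 11 pictures, one over the limit of 10.

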